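# Index the optics turntable to its mark and pin it

### The job

Lift the index pin out of its parking block, put its shank through the hole in the handwheel's ear, and swing the wheel round by the pin until the pointer on the rim meets the index post on the far side. There the locking hole under the ear is only roughly at the mark, so feel for it with gentle pressure and press the pin fully home to lock the wheel, then let go. Do not force the mechanism, and leave the jar, the screwdriver and the post where they are.

Things in the scene. Friction and masses are not known exactly. Their poses are not given: they have to be found in the camera images.
- indexer: Fixed round turntable base 256 mm across; origin: centre of its underside, on the wheel's vertical axis; +x points to the index post. Under the wheel lies an aluminium ring (radius 68 to 102 mm, top at 32 mm) with 11.4 mm locking holes, 17 mm deep, at 85 mm radius: one near the post (0 deg), others at +-40 deg; all are off by one unknown angle of up to 6.3 deg (9.4 mm) either way.
- wheel (a joint): Angle (rad) of the black handwheel about the vertical axis, counter-clockwise from above positive; 0 when the pointer is exactly at the index post; starts between -2.1 and -1.0, stops at -2.6 and +0.5. It stays where it is left; some 2.6 N at the ear turns it.
- ear_hole (a point): Centre of the mouth (top) of the through hole, 12 mm wide with a 2 mm chamfer, in the steel ear (30 x 30 mm, 12 mm thick) on the wheel's rim; 85 mm from the axis, 46 mm above the table. The ear's underside is 2 mm above the aluminium ring. Inside it the black rim (133 mm across) tops at 49 mm, the hub at 60 mm.
- pointer_tip (a point): Tip of the small steel pointer that sticks out radially from the ear, 113 mm from the axis, 41 mm above the table.
- index_post_top (a point): Top centre of the fixed index post, an aluminium upright 10 x 14 mm with a dark line down its middle, 122 mm from the axis, 52 mm above the table.
- pin_block: Fixed aluminium parking block 60 x 60 x 40 mm high, origin at the centre of its underside, with a central 12 mm hole in its top in which the pin stands. It may be on the left or on the right.
- pin_grip (a point): Centre of the head of the loose index pin: black cylindrical head 24 mm across, 50 mm tall, above a steel shank 10 mm across, 28 mm long (foot chamfered by 0.5 mm). The point lies 53 mm above the shank's tip, 25 mm above the shoulder under the head; z runs up the pin. Parked or fully home, the shoulder rests on the block or on the ear. About 90 g.
- pin_tip (a point): Lower end of the pin's shank, on its axis, 53 mm below pin_grip.
- pin: The same index pin; origin at the tip of its shank.
- jar: Bystander: clear plastic jar with white lid, 56 mm across, 70 mm tall, loose, on the side opposite the pin block; origin at the centre of its underside.
- driver: Bystander: loose screwdriver lying on the table.
- post: Bystander: loose steel optics post standing on a 40 mm foot, 75 mm tall; origin at the centre of its underside.

How it is judged (in metres and radians):
On the way, in this order (a step that is already met when the one before it is completed fails the run):
1. the pin's shank is in the ear's hole while the wheel is still well away from its mark (horizontal distance between pin_tip and ear_hole below 0.004 m and z of pin_tip in the frame of indexer below 0.043 m and value of joint wheel below -0.4 rad), for 0.1 s.
2. the wheel has been swung to the mark with the pin in the ear (horizontal distance between pin_tip and ear_hole below 0.004 m and z of pin_tip in the frame of indexer below 0.046 m and value of joint wheel above -0.15 rad), for 0.1 s.
At the end, for the whole second after the job is handed in: The pin stands upright (within 0.12 rad) and still, released, through the ear's hole and in the locking hole by the index post: tip at most 21 mm above the table (fully home is 18 mm), pointer within 0.15 rad of the post (horizontal distance between pin_tip and ear_hole below 0.004 m and z of pin_tip in the frame of indexer below 0.021 m and value of joint wheel between -0.15 and 0.15 rad and angle between pin_grip's own z axis and vertical below 0.12 rad and linear speed of pin below 0.02 m/s and contact force between pin and the fingers below 0.1 N); the robot touches nothing.
It fails at once if the turntable (base, ring or wheel) is pushed with more than 30 N (contact force between indexer and anything else above 30 N).
It fails at once if a bystander is moved more than 20 mm (distance of any of jar, driver, post from where it was at the start of the episode above 0.02 m).
It also fails if it takes over 58 s, if anything falls off the work surface, if the arm or the gripper's body presses on something with over 40 N, if the wrist force passes 120 N, or if a joint passes its speed limit or range.

### The arm

A 6-joint arm with a two-finger parallel gripper is mounted at the origin on the work surface. World frame = base frame: x ahead of the robot, y to its left, z up, the work surface at z = 0. Lengths are in m, angles in degrees, forces in N, time in s.
With the tool pointing down it reaches from about 0.375 to 0.9 m from the base axis. Payload 3.1 kg.
Tool frame: the origin (TCP) lies at the very end of the fingers, on their centre line; the grasp point (between the pads) lies 19 mm behind it; y points along the fingers, z is the direction in which the jaws open and shut, and the axes are right-handed (so a half turn about y gives the same grasp; the last joint's range is limited). The gripper opens to 85 mm and grips with 20 to 120 N. Pads are 22 mm wide; open, the fingers measure 114 mm over their backs; the gripper's body (76 mm by 85 mm) begins 54 mm behind the grasp point. The pads swing forward as they close: fully open they stand 13 mm farther back than shut.
Start: joints at [-83.108, 30.224, 82.088, -0, 67.689, -10.227], TCP at [0.184, -0.597, 0.206] pointing down, gripper open.
Joint ranges: [-176.69, 176.69], [-43.24, 126.21], [12.49, 139.97], [-82, 262], [0, 151.66], [-163.58, 163.58]. Speed limits (degrees/s): [159.86, 159.86, 180, 180, 180, 180].

### API

Orientations are given as [roll, pitch, yaw] about the fixed x, y, z axes, in that order (R = Rz(yaw) Ry(pitch) Rx(roll)).
In Python, from rig import state, grab_frame, camera_info, finish_job gives the robot as it stands.
- The arm moves only by the tool move_arm, never from a script. Its argument "motion" is a list of rows, each a list of 3 entries, a list of its own where there are three numbers: the shift along the tool's x, y, z in cm, then the turn, a rotation vector about the tool's x, y, z in degrees, then the finger opening in cm, from 0 to 8.54. In form: [[[x, y, z], [wx, wy, wz], grip], ...]. A call has 1 to 20 rows; each row shifts and turns the commanded pose from where the row before left it, along the tool's axes as they then stand; what a row does not reach is not made up. A row lasts 1/12 s, in which the tool goes at most 41.7 mm and 7.16 degrees, less where a joint would pass 70% of its speed; a pose out of reach is approached as far as the arm can. A call is refused whole if a number of a shift passes 4.17 or a number of a turn 7.16, either way. A call with a gripper value outside its range is refused whole. The fingers move at their own pace and stop on an object; "newtons" is the grip in N (left out, the last holds). Time passes only in rows, so rows that do not move let the fingers close. It gives the time, the measured TCP pose, the force and the opening at its end, in the units of the state.
- state(): the state, without advancing time (a new reading comes with each control period).
- grab_frame(name): name is "side" or "top"; returns (picture, depth): 420x560x3 uint8, red, green, blue; 420x560 float32, m along the optical axis (not along the pixel's ray), 0 where there is no reading.
- camera_info(name): a dict with "fov_y" (degrees; the focal length in pixels is half the picture's height over the tangent of half this angle, whatever the lens; pixels are square), "cx", "cy" (the principal point, pixels), "pose" (4x4, takes a point from camera to world coordinates). Camera axes: x right, y up, looking along -z (the intrinsics and any distortion apply to the point x, -y, -z); pixel columns grow to the right and rows downward; lengths in m; the calibration is good to about 2 mm. A picture is of the moment at which its call begins. camera_info takes no time and is no camera call.
- finish_job(): hands the job in, once; it reports no verdict.
The state is a dict: "clock": time; "qpos": joint angles; "qd": joint speeds; "tau": joint torques, N m; "eef_pos": TCP position; "ee_rot": TCP orientation; "wrist_force": force on the tool from outside, world axes, zero at the start; "moment": the same for the moment, N m; "grip_width": finger opening in m.
Only numpy, scipy, OpenCV 4.12 (cv2) and the standard library are available. Lean on these libraries where they do the work, as an engineer would, in place of code of your own. Each camera call takes 0.05 s, during which the arm holds its last target. There are 200 camera calls.

## Working session

There is one attempt and no reset: what is moved stays moved. The work goes in short steps, Python scripts to look and compute and a tool call to move; the robot and the scene stay as the last step left them, time stands still between calls to the robot, and variables do not carry over. Pictures are saved under pics/ and viewed, about 8 in all and at most 12, crops included, and the job is handed in when it is done.

Besides the shell and the picture viewer there is one more tool, called by a JSON object that holds its "name" and its "arguments". move_arm: Moves the arm, as the interface text tells. Its arguments: {"type":"object","properties":{"motion":{"type":"array","items":{"type":"array"}},"newtons":{"type":"number"}},"required":["motion"]}

```bash
mkdir -p pics; ls; python3 - <<'E'
from rig import *
import cv2,numpy as np
np.set_printoptions(precision=4,suppress=True)
for n in("side","top"):
    p,d=grab_frame(n); cv2.imwrite(f"pics/{n}0.png",p[:,:,::-1]); np.save(f"pics/{n}0.npy",d); i=camera_info(n); print(n,i)
print(state())
E
```

```text
pics
side {'fov_y': 46.010876438525536, 'cx': 289.45183625024896, 'cy': 218.01497930406708, 'pose': array([[-0.8063,  0.4196, -0.417 ,  0.1877],
       [-0.5914, -0.56  ,  0.5801,  0.5244],
       [ 0.0099,  0.7144,  0.6997,  0.7353],
       [ 0.    ,  0.    ,  0.    ,  1.    ]])}
top {'fov_y': 48.480448136225604, 'cx': 271.73400029170887, 'cy': 206.28890869206597, 'pose': array([[ 0.0195,  0.9932, -0.1145,  0.4853],
       [-0.9996,  0.0169, -0.0232, -0.0192],
       [-0.0211,  0.1149,  0.9931,  0.9186],
       [ 0.    ,  0.    ,  0.    ,  1.    ]])}
{'clock': 0.1, 'qpos': array([-83.1083,  30.2733,  82.1491,  -0.0005,  67.6892, -10.2263]), 'qd': array([ 0.0682, -0.1209, -0.1869, -0.0276, -0.0369, -0.0024]), 'tau': array([  0.0002, -44.3302, -17.8587,  -0.0003,   0.0038,   0.    ]), 'eef_pos': array([ 0.1839, -0.5966,  0.2047]), 'ee_rot': array([ -90.1099,    0.0194, -162.8818]), 'wrist_force': array([ 0.4145, -0.5427,  0.6534]), 'moment': array([ 0.0089, -0.012 ,  0.0082]), 'grip_width': 0.08534552050788563}
```

View pics/top0.png

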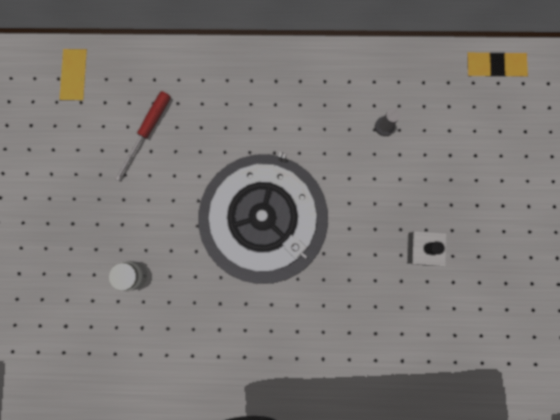

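View pics/side0.png

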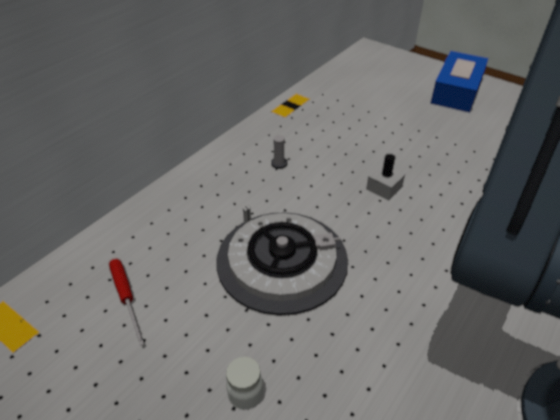

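The top view shows the hub at (262,215), the ear hole near (295,247), the index post near (282,156), the pin and block near (433,248), and the optics post at (386,126). The jar and driver are on the left, away from the path. The side view agrees.

```bash
cat > h.py <<'E'
from rig import *
import cv2,numpy as np
np.set_printoptions(precision=4,suppress=True)
def ray(n,u,v):
    i=camera_info(n); f=210/np.tan(np.radians(i['fov_y']/2)); T=i['pose']
    return T[:3,3],T[:3,:3]@np.array([(u-i['cx'])/f,-(v-i['cy'])/f,-1])
def onz(n,u,v,z):
    o,d=ray(n,u,v); return o+d*(z-o[2])/d[2]
def atd(n,u,v,depth):
    o,d=ray(n,u,v); return o+d*depth
def proj(n,P):
    i=camera_info(n); f=210/np.tan(np.radians(i['fov_y']/2)); T=i['pose']
    c=T[:3,:3].T@(np.array(P)-T[:3,3]); return np.array([i['cx']-f*c[0]/c[2],i['cy']+f*c[1]/c[2]])
def blob(m,n,box):
    u0,v0,u1,v1=box; k,l,s,c=cv2.connectedComponentsWithStats(m[v0:v1,u0:u1].astype('u1')); j=1+np.argmax(s[1:,4]); return c[j]+[u0,v0],s[j]+np.array([u0,v0,0,0,0])
E
python3 - <<'E'
from h import *
t=cv2.imread('pics/top0.png'); s=cv2.imread('pics/side0.png'); dt=np.load('pics/top0.npy'); ds=np.load('pics/side0.npy')
g=cv2.cvtColor(t,6); gs=cv2.cvtColor(s,6)
# height maps
def hm(n,d):
    i=camera_info(n); f=210/np.tan(np.radians(i['fov_y']/2)); T=i['pose']; v,u=np.mgrid[:420,:560]
    c=np.stack([(u-i['cx'])/f,-(v-i['cy'])/f,-np.ones_like(u)],-1)*d[...,None]
    return c@T[:3,:3].T+T[:3,3]
P=hm('top',dt); S=hm('side',ds)
z=P[...,2]; print('table z',np.median(z[300:340,150:230]), 'side', np.median(S[330:380,60:110,2]))
for nm,Q,box in(('top',P,(405,225,455,275)),('side',S,(360,140,415,205))):
    u0,v0,u1,v1=box; q=Q[v0:v1,u0:u1].reshape(-1,3)
    a=q[(q[:,2]>.083)&(q[:,2]<.1)]; b=q[(q[:,2]>.035)&(q[:,2]<.045)]
    print(nm,'head top',a.mean(0),len(a),(a.min(0)+a.max(0))/2,'block top',(b.min(0)+b.max(0))/2,np.ptp(b,axis=0),len(b), 'maxz',q[:,2].max())
    r=cv2.minAreaRect((b[:,:2]*1000).astype('f4')); print(r)
# hub/wheel
for nm,Q,box in(('top',P,(190,140,335,290)),('side',S,(210,200,355,315))):
    u0,v0,u1,v1=box; q=Q[v0:v1,u0:u1].reshape(-1,3)
    a=q[(q[:,2]>.056)&(q[:,2]<.064)]; b=q[(q[:,2]>.02)&(q[:,2]<.07)]
    print(nm,'hub',a.mean(0),len(a)); print('base minCircle',cv2.minEnclosingCircle((q[(q[:,2]>.012)][:,:2]*1000).astype('f4')))
m=(g<75); c,st=blob(m,'top',(220,175,305,257)); print('rim blob',c,st,onz('top',*c,.049))
c=cv2.resize(t[140:290,190:340],None,fx=4,fy=4,interpolation=2)
cv2.imwrite('pics/c1.png',c)
E
```

```text
table z -0.00029074976420107035 side -0.00081104415715888
top head top [ 0.5125 -0.2916  0.0894] 155 [ 0.5131 -0.2928  0.0886] block top [ 0.5127 -0.2928  0.0399] [0.0611 0.0637 0.0099] 829 maxz 0.9185759620115044
((512.6102294921875, -293.07171630859375), (62.62850570678711, 59.9984130859375), 87.01029205322266)
side head top [ 0.5106 -0.289   0.0881] 82 [ 0.5118 -0.2902  0.0872] block top [ 0.5112 -0.2903  0.0396] [0.0629 0.0652 0.009 ] 407 maxz 0.735335292737001
((511.4127502441406, -291.0978088378906), (64.06900024414062, 61.4248161315918), 86.85658264160156)
top hub [0.5674 0.02   0.0595] 94
base minCircle ((567.1829833984375, 19.8262996673584), 127.32251739501953)
side hub [0.5656 0.0221 0.0589] 82
base minCircle ((419.7170104980469, 227.4666748046875), 376.8717956542969)
rim blob [261.4042 216.1139] [ 228  183   69   69 3258] [0.5668 0.0201 0.049 ]
```

View pics/c1.png

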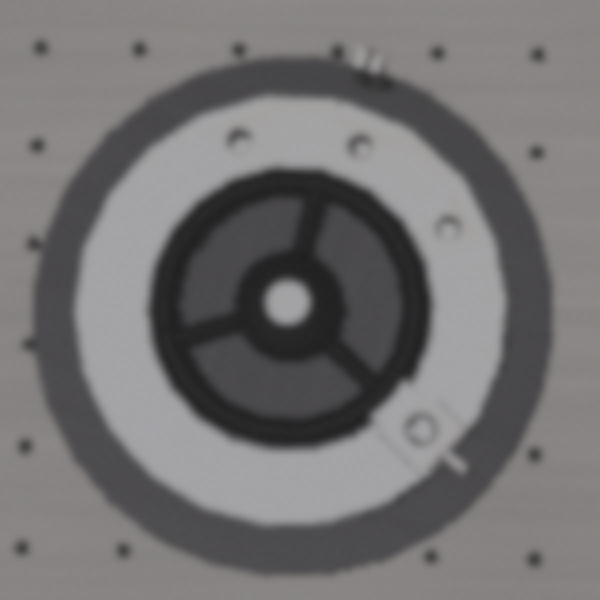

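The crop (4x, offset 190,140) shows the ear hole at (421,429), the pointer tip at (463,468), locking holes at (238,138), (360,146) and (447,225), and the post top at about (369,60).

```bash
python3 - <<'E'
from h import *
A=np.array([.567,.0203])
for nm,x,y,z in(('ear',421,429,.046),('ptr',463,468,.041),('h-',238,138,.032),('h0',360,146,.032),('h+',447,225,.032),('post',369,60,.052)):
    p=onz('top',190+(x+.5)/4-.5,140+(y+.5)/4-.5,z)[:2]; d=p-A
    print(nm,p,np.hypot(*d),np.degrees(np.arctan2(d[1],d[0])))
E
```

```text
ear [ 0.5106 -0.0434] 0.08508589301002263 -131.52616846667314
ptr [ 0.493  -0.0634] 0.11174366968008545 -131.5031887023738
h- [0.6494 0.0464] 0.08640007839900594 17.593087071542765
h0 [ 0.6464 -0.0125] 0.08589109796222631 -22.484477748409518
h+ [ 0.6086 -0.0549] 0.08594652874401106 -61.02827700338617
post [ 0.6841 -0.0162] 0.1226641118388449 -17.328266823103025
```

{"name": "move_arm", "arguments": {"motion": [[[0, 0, 0], [0, 5.7, 0], 8.5], [[0, 0, 0], [0, 5.7, 0], 8.5], [[0, 0, 0], [0, 5.7, 0], 8.5], [[-2.73, 0, -2.54], [0, 0, 0], 8.5], [[-2.73, 0, -2.54], [0, 0, 0], 8.5], [[-2.73, 0, -2.54], [0, 0, 0], 8.5], [[-2.73, 0, -2.54], [0, 0, 0], 8.5], [[-2.73, 0, -2.54], [0, 0, 0], 8.5], [[-2.73, 0, -2.54], [0, 0, 0], 8.5], [[-2.73, 0, -2.54], [0, 0, 0], 8.5], [[-2.73, 0, -2.54], [0, 0, 0], 8.5], [[-2.73, 0, -2.54], [0, 0, 0], 8.5], [[-2.73, 0, -2.54], [0, 0, 0], 8.5], [[-2.73, 0, -2.54], [0, 0, 0], 8.5], [[-2.73, 0, -2.54], [0, 0, 0], 8.5], [[0, 0, 0], [0, 0, 0], 8.5], [[0, 0, 0], [0, 0, 0], 8.5]]}}

```text
clock: 1.52
eef_pos: [0.5124, -0.2904, 0.2051]
ee_rot: [-90.0, -0.0, -179.7]
wrist_force: [-0.9, 0.0, 1.0]
grip_width: 0.0849
```

{"name": "move_arm", "arguments": {"motion": [[[0, 2.8, 0.05], [0, 0, 0], 8.5], [[0, 2.8, 0.05], [0, 0, 0], 8.5], [[0, 2.8, 0.05], [0, 0, 0], 8.5], [[0, 2.8, 0], [0, 0, 0], 8.5], [[0, 2.3, 0], [0, 0, 0], 8.5], [[0, 1.2, 0], [0, 0, 0], 8.5], [[0, 0.8, 0], [0, 0, 0], 8.5], [[0, 0, 0], [0, 0, 0], 8.5], [[0, 0, 0], [0, 0, 0], 2.0], [[0, 0, 0], [0, 0, 0], 2.0], [[0, 0, 0], [0, 0, 0], 2.0], [[0, 0, 0], [0, 0, 0], 2.0], [[0, 0, 0], [0, 0, 0], 2.0], [[0, 0, 0], [0, 0, 0], 2.0], [[0, 0, 0], [0, 0, 0], 2.0], [[0, 0, 0], [0, 0, 0], 2.0]], "newtons": 40}}

```text
clock: 2.85
eef_pos: [0.5121, -0.294, 0.0516]
ee_rot: [-90.0, 0.1, -180.0]
wrist_force: [-0.7, 1.5, 6.4]
grip_width: 0.0211
```

{"name": "move_arm", "arguments": {"motion": [[[0, 0, 0], [0, 0, 0], 2.0], [[0, 0, 0], [0, 0, 0], 2.0], [[0, 0, 0], [0, 0, 0], 2.0]]}}

```text
clock: 3.1
eef_pos: [0.5121, -0.2941, 0.0516]
ee_rot: [-90.0, 0.1, -180.0]
wrist_force: [-0.9, 0.9, 5.5]
grip_width: 0.0211
```

```bash
python3 - <<'E'
from h import *
p,d=grab_frame('side'); s=state(); print(s['eef_pos'],s['wrist_force'],s['grip_width'])
cv2.imwrite('pics/c2.png',cv2.resize(p[90:240,330:480,::-1],None,fx=4,fy=4,interpolation=2))
E
```

```text
[ 0.5121 -0.294   0.0516] [0.4655 0.6336 6.0063] 0.02102336183560309
```

View pics/c2.png

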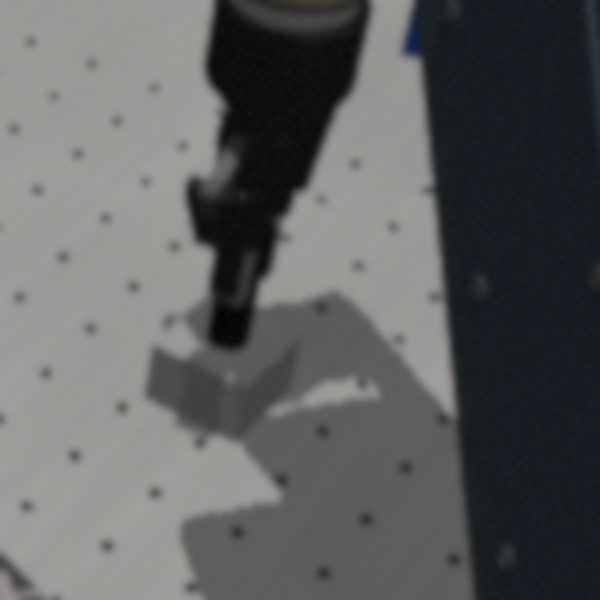

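{"name": "move_arm", "arguments": {"motion": [[[0, -1.0, 0], [0, 0, 0], 2.0], [[0, -1.5, 0], [0, 0, 0], 2.0], [[0, -2.5, 0], [0, 0, 0], 2.0], [[0, -2.5, 0], [0, 0, 0], 2.0], [[0.02, 0, -2.49], [0, 0, 0], 2.0], [[0.02, 0, -2.49], [0, 0, 0], 2.0], [[0.02, 0, -2.49], [0, 0, 0], 2.0], [[0.02, 0, -2.49], [0, 0, 0], 2.0], [[0.02, 0, -2.49], [0, 0, 0], 2.0], [[0.02, 0, -2.49], [0, 0, 0], 2.0], [[0.02, 0, -2.49], [0, 0, 0], 2.0], [[0.02, 0, -2.49], [0, 0, 0], 2.0], [[0, 0, -2.49], [0, 0, 0], 2.0], [[0, 0, -2.49], [0, 0, 0], 2.0], [[0, 0, 0], [0, 0, 0], 2.0], [[0, 0, 0], [0, 0, 0], 2.0], [[0, 0, 0], [0, 0, 0], 2.0]]}}

```text
clock: 4.57
eef_pos: [0.5101, -0.0452, 0.1258]
ee_rot: [-90.0, 0.0, -179.9]
wrist_force: [0.8, -0.4, -1.7]
grip_width: 0.0213
```

```bash
python3 - <<'E'
from h import *
p,d=grab_frame('side'); t,dt=grab_frame('top'); s=state(); print(s['eef_pos'],s['ee_rot'],s['wrist_force'],s['grip_width'])
tip=s['eef_pos']-[0,0,.0396]; print('expected tip px',proj('side',tip),'ear px',proj('side',[.5105,-.045,.046]))
u,v=310,170
cv2.imwrite('pics/c3.png',cv2.resize(p[150:300,240:440,::-1],None,fx=4,fy=4,interpolation=2))
E
```

```text
[ 0.5102 -0.0459  0.1258] [-89.9721   0.0332 179.961 ] [-0.0933 -0.6108 -1.5793] 0.020872995092903697
expected tip px [327.5751 222.874 ] ear px [325.8329 237.9036]
```

View pics/c3.png

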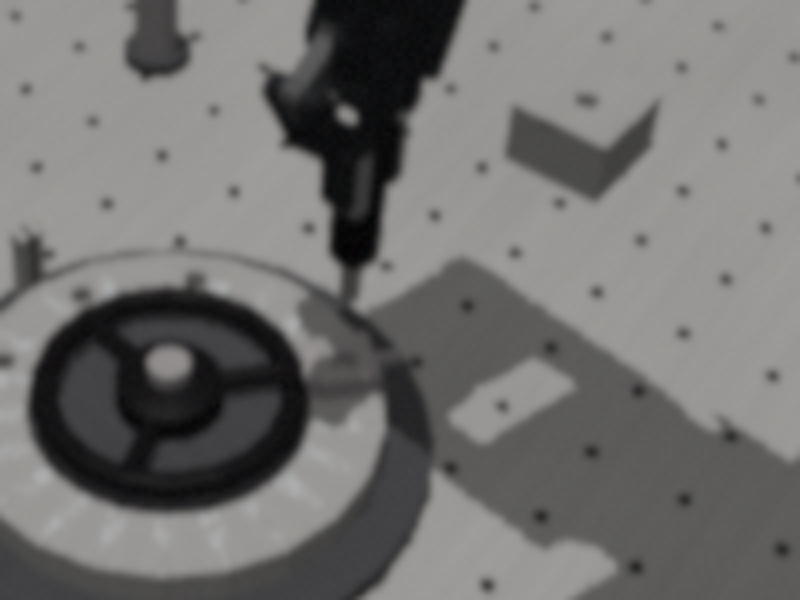

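Pin tip is at crop (347,300) and the ear hole at about (345,360). They line up to within about 1.5 mm, which is inside the chamfer's capture range, so I'll go down gently.

{"name": "move_arm", "arguments": {"motion": [[[0, 1.2, 0], [0, 0, 0], 2.0], [[0, 1.2, 0], [0, 0, 0], 2.0], [[0, 0.8, 0], [0, 0, 0], 2.0], [[0, 0.4, 0], [0, 0, 0], 2.0], [[0, 0.2, 0], [0, 0, 0], 2.0], [[0, 0.2, 0], [0, 0, 0], 2.0], [[0, 0.15, 0], [0, 0, 0], 2.0], [[0, 0.15, 0], [0, 0, 0], 2.0], [[0, 0, 0], [0, 0, 0], 2.0], [[0, 0, 0], [0, 0, 0], 2.0]]}}

```text
clock: 5.5
eef_pos: [0.51, -0.0448, 0.0828]
ee_rot: [-90.0, 0.0, -180.0]
wrist_force: [0.1, -0.4, -1.3]
grip_width: 0.0211
```

{"name": "move_arm", "arguments": {"motion": [[[0, 0.15, 0], [0, 0, 0], 2.0], [[0, 0.15, 0], [0, 0, 0], 2.0], [[0, 0.1, 0], [0, 0, 0], 2.0], [[0, 0.1, 0], [0, 0, 0], 2.0], [[0, 0, 0], [0, 0, 0], 2.0], [[0, 0, 0], [0, 0, 0], 2.0], [[0, 0, 0], [0, 0, 0], 2.0]]}}

```text
clock: 6.08
eef_pos: [0.5099, -0.0449, 0.0776]
ee_rot: [-90.0, 0.0, -180.0]
wrist_force: [0.1, -0.3, -1.2]
grip_width: 0.0209
```

```bash
cat > arc.py <<'E'
import sys,json,numpy as np
# arc.py x y  axisx axisy  target_deg n
x,y,ax,ay,t,n=map(float,sys.argv[1:]); n=int(n)
a0=np.degrees(np.arctan2(y-ay,x-ax)); print('start',a0,np.hypot(x-ax,y-ay))
a=np.radians(np.linspace(a0,t,n+1)[1:]); p=np.c_[ax+.085*np.cos(a),ay+.085*np.sin(a)]
c=np.array([x,y])
for q in p:
    s=np.round((q-c)*100,2); c=c+s/100; print(json.dumps([[-s[0],0,-s[1]],[0,0,0],2.0]),end=', ')
print(c)
E
python3 arc.py .5099 -.0449 .567 .0195 -111 6
```

```text
start -131.56167087429398 0.08606840302921852
[[-0.46, 0, 0.25], [0, 0, 0], 2.0], [[-0.41, 0, 0.3], [0, 0, 0], 2.0], [[-0.43, 0, 0.27], [0, 0, 0], 2.0], [[-0.44, 0, 0.26], [0, 0, 0], 2.0], [[-0.45, 0, 0.22], [0, 0, 0], 2.0], [[-0.47, 0, 0.2], [0, 0, 0], 2.0], [ 0.5365 -0.0599]
```

{"name": "move_arm", "arguments": {"motion": [[[-0.46, 0, 0.25], [0, 0, 0], 2.0], [[-0.41, 0, 0.3], [0, 0, 0], 2.0], [[-0.43, 0, 0.27], [0, 0, 0], 2.0], [[-0.44, 0, 0.26], [0, 0, 0], 2.0], [[-0.45, 0, 0.22], [0, 0, 0], 2.0], [[-0.47, 0, 0.2], [0, 0, 0], 2.0], [[0, 0, 0], [0, 0, 0], 2.0], [[0, 0, 0], [0, 0, 0], 2.0]]}}

```text
clock: 6.75
eef_pos: [0.5369, -0.0605, 0.0775]
ee_rot: [-90.0, 0.0, -180.0]
wrist_force: [-2.4, -0.1, -1.5]
grip_width: 0.0211
```

```bash
python3 arc.py .5365 -.0602 .567 .0195 -25 19
```

```text
start -110.9411022664802 0.08533662754058188
[[-0.65, 0, 0.18], [0, 0, 0], 2.0], [[-0.65, 0, 0.17], [0, 0, 0], 2.0], [[-0.66, 0, 0.11], [0, 0, 0], 2.0], [[-0.67, 0, 0.06], [0, 0, 0], 2.0], [[-0.67, 0, 0.01], [0, 0, 0], 2.0], [[-0.67, 0, -0.05], [0, 0, 0], 2.0], [[-0.66, 0, -0.1], [0, 0, 0], 2.0], [[-0.65, 0, -0.15], [0, 0, 0], 2.0], [[-0.64, 0, -0.2], [0, 0, 0], 2.0], [[-0.63, 0, -0.25], [0, 0, 0], 2.0], [[-0.6, 0, -0.3], [0, 0, 0], 2.0], [[-0.57, 0, -0.35], [0, 0, 0], 2.0], [[-0.55, 0, -0.39], [0, 0, 0], 2.0], [[-0.51, 0, -0.43], [0, 0, 0], 2.0], [[-0.48, 0, -0.47], [0, 0, 0], 2.0], [[-0.44, 0, -0.51], [0, 0, 0], 2.0], [[-0.39, 0, -0.54], [0, 0, 0], 2.0], [[-0.36, 0, -0.57], [0, 0, 0], 2.0], [[-0.3, 0, -0.6], [0, 0, 0], 2.0], [ 0.644  -0.0164]
```

{"name": "move_arm", "arguments": {"motion": [[[-0.65, 0, 0.18], [0, 0, 0], 2.0], [[-0.65, 0, 0.17], [0, 0, 0], 2.0], [[-0.66, 0, 0.11], [0, 0, 0], 2.0], [[-0.67, 0, 0.06], [0, 0, 0], 2.0], [[-0.67, 0, 0.01], [0, 0, 0], 2.0], [[-0.67, 0, -0.05], [0, 0, 0], 2.0], [[-0.66, 0, -0.1], [0, 0, 0], 2.0], [[-0.65, 0, -0.15], [0, 0, 0], 2.0], [[-0.64, 0, -0.2], [0, 0, 0], 2.0], [[-0.63, 0, -0.25], [0, 0, 0], 2.0], [[0, 0, 0], [0, 0, 0], 2.0], [[0, 0, 0], [0, 0, 0], 2.0]]}}

```text
clock: 7.75
eef_pos: [0.6033, -0.0576, 0.0779]
ee_rot: [-90.0, 0.1, -180.0]
wrist_force: [-0.6, -2.6, -0.3]
grip_width: 0.021
```

{"name": "move_arm", "arguments": {"motion": [[[-0.6, 0, -0.3], [0, 0, 0], 2.0], [[-0.57, 0, -0.35], [0, 0, 0], 2.0], [[-0.55, 0, -0.39], [0, 0, 0], 2.0], [[-0.51, 0, -0.43], [0, 0, 0], 2.0], [[-0.48, 0, -0.47], [0, 0, 0], 2.0], [[-0.44, 0, -0.51], [0, 0, 0], 2.0], [[-0.39, 0, -0.54], [0, 0, 0], 2.0], [[-0.36, 0, -0.57], [0, 0, 0], 2.0], [[-0.3, 0, -0.6], [0, 0, 0], 2.0], [[0, 0, 0], [0, 0, 0], 2.0], [[0, 0, 0], [0, 0, 0], 2.0], [[0, 0, 0], [0, 0, 0], 2.0]]}}

```text
clock: 8.75
eef_pos: [0.6438, -0.015, 0.0775]
ee_rot: [-90.1, 0.0, -180.0]
wrist_force: [0.3, -0.4, -1.1]
grip_width: 0.0207
```

{"name": "move_arm", "arguments": {"motion": [[[-0.1, 0, -0.14], [0, 0, 0], 2.0], [[-0.1, 0, -0.13], [0, 0, 0], 2.0], [[0, 0, 0], [0, 0, 0], 2.0], [[0, 0.15, 0], [0, 0, 0], 2.0], [[0, 0.15, 0], [0, 0, 0], 2.0], [[0, 0.15, 0], [0, 0, 0], 2.0], [[0, 0.1, 0], [0, 0, 0], 2.0], [[0, 0.05, 0], [0, 0, 0], 2.0], [[0, 0.05, 0], [0, 0, 0], 2.0], [[0, 0, 0], [0, 0, 0], 2.0], [[0, 0, 0], [0, 0, 0], 2.0]]}}

```text
clock: 9.67
eef_pos: [0.6459, -0.0134, 0.071]
ee_rot: [-90.0, -0.0, -180.0]
wrist_force: [-0.5, -2.6, -0.5]
grip_width: 0.0209
```

{"name": "move_arm", "arguments": {"motion": [[[0, 0.05, 0], [0, 0, 0], 2.0], [[0, 0.05, 0], [0, 0, 0], 2.0], [[0, 0.05, 0], [0, 0, 0], 2.0], [[0, 0.05, 0], [0, 0, 0], 2.0], [[0, 0, 0], [0, 0, 0], 2.0], [[0, 0, 0], [0, 0, 0], 2.0]]}}

```text
clock: 10.17
eef_pos: [0.6459, -0.0133, 0.069]
ee_rot: [-90.0, -0.0, -180.0]
wrist_force: [-1.6, -2.8, 0.7]
grip_width: 0.0214
```

{"name": "move_arm", "arguments": {"motion": [[[0, 0.05, 0], [0, 0, 0], 2.0], [[0, 0.05, 0], [0, 0, 0], 2.0], [[0, 0.05, 0], [0, 0, 0], 2.0], [[0, 0.05, 0], [0, 0, 0], 2.0], [[0, 0, 0], [0, 0, 0], 2.0], [[0, 0, 0], [0, 0, 0], 2.0]]}}

```text
clock: 10.67
eef_pos: [0.6458, -0.0133, 0.067]
ee_rot: [-90.0, -0.0, -180.0]
wrist_force: [0.2, -2.8, 0.4]
grip_width: 0.0208
```

{"name": "move_arm", "arguments": {"motion": [[[0, 0.1, 0], [0, 0, 0], 2.0], [[0, 0.1, 0], [0, 0, 0], 2.0], [[0, 0.1, 0], [0, 0, 0], 2.0], [[0, 0.1, 0], [0, 0, 0], 2.0], [[0, 0.1, 0], [0, 0, 0], 2.0], [[0, 0, 0], [0, 0, 0], 2.0], [[0, 0, 0], [0, 0, 0], 2.0]]}}

```text
clock: 11.25
eef_pos: [0.6457, -0.0133, 0.0618]
ee_rot: [-90.0, -0.0, -180.0]
wrist_force: [-0.3, -2.5, -1.0]
grip_width: 0.0211
```

{"name": "move_arm", "arguments": {"motion": [[[0, 0.1, 0], [0, 0, 0], 2.0], [[0, 0.1, 0], [0, 0, 0], 2.0], [[0, 0.1, 0], [0, 0, 0], 2.0], [[0, 0.05, 0], [0, 0, 0], 2.0], [[0, 0.05, 0], [0, 0, 0], 2.0], [[0, 0.05, 0], [0, 0, 0], 2.0], [[0, 0, 0], [0, 0, 0], 2.0], [[0, 0, 0], [0, 0, 0], 2.0]]}}

```text
clock: 11.92
eef_pos: [0.6459, -0.0133, 0.0577]
ee_rot: [-90.0, 0.0, -180.0]
wrist_force: [-1.4, -1.8, 0.1]
grip_width: 0.021
```

{"name": "move_arm", "arguments": {"motion": [[[0, 0.04, 0], [0, 0, 0], 2.0], [[0, 0.04, 0], [0, 0, 0], 2.0], [[0, 0, 0], [0, 0, 0], 2.0], [[0, 0, 0], [0, 0, 0], 2.0]]}}

```text
clock: 12.25
eef_pos: [0.6461, -0.0133, 0.0577]
ee_rot: [-90.0, 0.0, -180.0]
wrist_force: [-2.0, -1.7, 5.0]
grip_width: 0.021
```

Contact came at z = 0.0577, where fully home was expected (0.0576), with about 6 N upward. The pin is home, so I'll release and back off.

{"name": "move_arm", "arguments": {"motion": [[[0, 0, 0], [0, 0, 0], 3.0], [[0, 0, 0], [0, 0, 0], 4.0], [[0, 0, 0], [0, 0, 0], 5.0], [[0, 0, 0], [0, 0, 0], 5.0], [[0, 0, 0], [0, 0, 0], 5.0], [[0, 0, 0], [0, 0, 0], 5.0], [[0, -0.5, 0], [0, 0, 0], 5.0], [[0, -1.5, 0], [0, 0, 0], 5.0], [[0, -2.5, 0], [0, 0, 0], 5.0], [[0, -3, 0], [0, 0, 0], 5.0], [[0, -3, 0], [0, 0, 0], 5.0], [[3, -1, 3], [0, 0, 0], 5.0], [[3, 0, 3], [0, 0, 0], 5.0], [[3, 0, 3], [0, 0, 0], 5.0], [[3, 0, 3], [0, 0, 0], 5.0], [[3, 0, 3], [0, 0, 0], 5.0], [[0, 0, 3], [0, 0, 0], 5.0], [[0, 0, 3], [0, 0, 0], 5.0], [[0, 0, 0], [0, 0, 0], 5.0], [[0, 0, 0], [0, 0, 0], 5.0]]}}

```text
clock: 13.92
eef_pos: [0.4995, -0.2216, 0.1719]
ee_rot: [-90.0, 0.1, 179.8]
wrist_force: [0.2, 0.2, -0.8]
grip_width: 0.0497
```

```bash
python3 - <<'E'
from h import *
p,d=grab_frame('side'); t,dt=grab_frame('top'); s=state(); print(s['eef_pos'],s['wrist_force'],s['grip_width'])
def hm(n,d):
    i=camera_info(n); f=210/np.tan(np.radians(i['fov_y']/2)); T=i['pose']; v,u=np.mgrid[:420,:560]
    c=np.stack([(u-i['cx'])/f,-(v-i['cy'])/f,-np.ones_like(u)],-1)*d[...,None]
    return c@T[:3,:3].T+T[:3,3]
for n,D in(('side',d),('top',dt)):
    q=hm(n,D).reshape(-1,3); q=q[(np.hypot(q[:,0]-.646,q[:,1]+.0125)<.022)&(q[:,2]>.075)&(q[:,2]<.12)]
    if len(q): a=q[q[:,2]>.09]; print(n,len(a),a.mean(0),'top z',np.percentile(q[:,2],[50,90,98]))
cv2.imwrite('pics/c4.png',np.hstack([cv2.resize(p[180:330,200:360,::-1],(400,375),interpolation=2),cv2.resize(t[140:290,190:350,::-1],(400,375),interpolation=2)]))
E
```

```text
[ 0.4991 -0.2192  0.1714] [0.4367 0.026  0.1477] 0.049957775243508584
side 104 [ 0.6428 -0.0098  0.0945] top z [0.093  0.0961 0.0972]
top 137 [ 0.6453 -0.0124  0.0955] top z [0.0951 0.0973 0.0984]
```

View pics/c4.png

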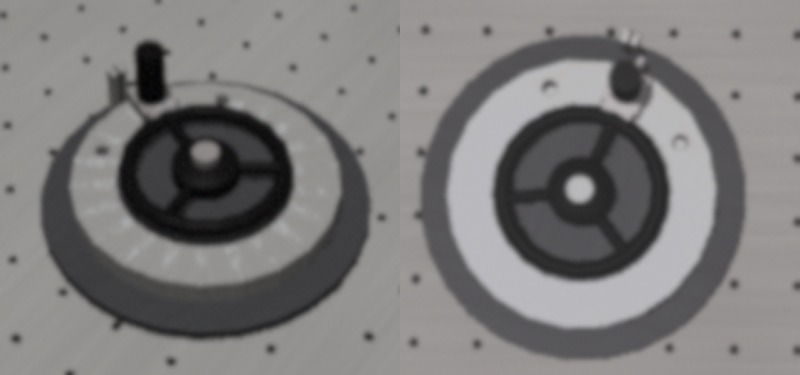

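The pin stands upright in the ear next to the post, at (150,72) in the side half and (627,80) in the top half. Its head top is at about 95.5 mm (fully home is 96), and the pointer is about 5° from the post.

```bash
python3 -c "
from rig import *
print(finish_job())"
```

```text
the job is handed in; nothing more can be done
None
```

The wheel is locked. I lifted the pin from its block, put it through the ear hole and swung the wheel about 110° to the mark. The pin found the locking hole on the first try and went home; I then released it, backed the arm away and handed in. No verdict was reported.

**Last checks:**
- **Pin seated:** the shoulder met the ear at TCP z = 0.0577 m, against 0.0576 m expected, at about 5 N. The head top then measured about 95.5 mm in the top camera and 94.5 mm in the side camera (mean values). Fully home is 96 mm.
- **Pin position:** after release the top camera put the head within about 1 mm of where I let go. The side camera read about 3 to 4 mm off, probably because it sees mostly one side of the head. In the picture the pin looks upright; I did not measure its tilt.
- **Wheel angle:** about −5° (−0.09 rad) from the post, within the 0.15 rad allowed. This comes from the pin's position and the post found in the first picture.
- **Forces:** wrist readings at the end of each move stayed below about 7 N. Forces within a move were not recorded.
- **Bystanders:** the path kept clear of the jar, screwdriver and post. I did not measure their positions again at the end.
- **Disagreement:** the gripper read 21 mm on the 24 mm head, and I did not find out why; the pin held in the grip throughout.

The clock stood at about 14 s of the 58 s allowed.

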